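# Load sample gears and send them into the soak bay

### The job

Drop every small sample gear on the bench into the round steel tub standing before the soak bay, then push the loaded tub along its rails, without lifting it or tipping it, through the swing gate until it is wholly inside and both leaves have swung shut behind it. Also put every gauge block (plain steel bar) into the open wooden box, at any time. Leave the large master gear, the jars and the other things on the bench where they are.

Things in the scene. Friction and masses are not known exactly. Their poses are not given: they have to be found in the camera images.
- gate_mid (a point): gateway of the soak bay, a low fixed off-white pen, open at the top, 166 mm wide, walls and posts 62 mm above the bench: middle of the gateway, on top of the floor plate (6 mm above the bench). y points level through the gate into the bay, x along the shut gate (away from the robot at zero yaw; yaw within 0.2), z up. Two grey swing leaves meet here
- bay_back (a point): foot of the inner face of the bay's back wall, in the middle, on the floor plate: 150 mm beyond gate_mid along y. Two guide rails, 18 mm above the bench, their inner faces 48 mm to either side of the middle line, run from here, under the leaves, to the apron's end
- apron_end (a point): middle of the open outer end of the floor plate (apron), on its top, 130 mm before gate_mid (y = -130 mm); the rails begin 5 mm further in
- leaf_near (a joint): swing leaf hinged on an upright axis at x = -55 mm of gate_mid, 53 mm long, 4 mm thick, 20 to 54 mm above the bench: 0 shut, grows to 1.6 rad as it swings into the bay. Opens inward only; a light spring (about 1 N at its edge) shuts it when nothing is in the way. It sweeps 54 mm into the bay: with the tub's centre 85 mm or more past the gate it can shut
- leaf_far (a joint): swing leaf hinged at x = +55 mm of gate_mid, mirror image of leaf_near: 0 shut, grows as it swings into the bay
- tub: round steel tub, open at the top, 90 mm across, 55 mm high, wall 4 mm, floor 5 mm thick, about 0.4 kg; stands on the apron between the guide rails in front of the gate, its centre 66 to 83 mm outside it. Origin: centre of its underside; z up. It slides between the rails with 3 mm to spare each side
- gbox: fixed open wooden box for the gauge blocks, 120 mm (its x) by 85 mm (its y), 30 mm high, walls and floor 5 mm. Origin: centre of its underside
- gear1_c (a point): sample gear 1: small toothed steel wheel 32 mm across, 18 mm thick, about 80 g, lying flat on the bench at the start; all gears are alike. Four to six are there, the others absent. This point is its centre, 9 mm above its underside; z is its wheel axis
- gear2_c (a point): sample gear 2: small toothed steel wheel 32 mm across, 18 mm thick, about 80 g, lying flat on the bench at the start; all gears are alike. Four to six are there, the others absent. This point is its centre, 9 mm above its underside; z is its wheel axis
- gear3_c (a point): sample gear 3: small toothed steel wheel 32 mm across, 18 mm thick, about 80 g, lying flat on the bench at the start; all gears are alike. Four to six are there, the others absent. This point is its centre, 9 mm above its underside; z is its wheel axis
- gear4_c (a point): sample gear 4: small toothed steel wheel 32 mm across, 18 mm thick, about 80 g, lying flat on the bench at the start; all gears are alike. Four to six are there, the others absent. This point is its centre, 9 mm above its underside; z is its wheel axis
- gear5_c (a point): sample gear 5: small toothed steel wheel 32 mm across, 18 mm thick, about 80 g, lying flat on the bench at the start; all gears are alike. Four to six are there, the others absent. This point is its centre, 9 mm above its underside; z is its wheel axis
- gear6_c (a point): sample gear 6: small toothed steel wheel 32 mm across, 18 mm thick, about 80 g, lying flat on the bench at the start; all gears are alike. Four to six are there, the others absent. This point is its centre, 9 mm above its underside; z is its wheel axis
- block1_c (a point): gauge block 1: plain steel bar 36 mm (its x) by 16 mm by 16 mm, about 70 g, lying on the bench; all blocks are alike. Two or three are there, the others absent. This point is its centre
- block2_c (a point): gauge block 2: plain steel bar 36 mm (its x) by 16 mm by 16 mm, about 70 g, lying on the bench; all blocks are alike. Two or three are there, the others absent. This point is its centre
- block3_c (a point): gauge block 3: plain steel bar 36 mm (its x) by 16 mm by 16 mm, about 70 g, lying on the bench; all blocks are alike. Two or three are there, the others absent. This point is its centre
- jar1_c (a point): bystander among the parts: small amber glass jar 32 mm across, 45 mm high; this point is its centre half-way up. Leave alone
- jar2_c (a point): bystander among the parts: small white bottle 32 mm across, 60 mm high; this point is its centre half-way up. Leave alone
- driver_c (a point): bystander: screwdriver 170 mm long lying beyond the work area; a point on it. Leave alone
- mug_c (a point): bystander: white mug 76 mm across, 90 mm high, to the left of the bay; its centre. Leave alone
- master_c (a point): bystander: large dark master gear 120 mm across with a hub, far right; a point on its axis 20 mm up. Leave alone

How it is judged:
By the outcome, as a careful person would: the job done as asked, in the order asked, and still so for the second after the job is handed in, with the robot touching nothing.
Of gear1, gear2, gear3, gear4, gear5, gear6 only 4 to 6 are there at a start; the rules pass over those that are not, and their reading is None.
Of block1, block2, block3 only 2 to 3 are there at a start; the rules pass over those that are not, and their reading is None.
At some moment in a run one of gear1, gear2, gear3, gear4, gear5, gear6, block1, block2, block3 may be knocked a few centimetres aside while the robot is not near it.
It also fails if it takes over 210 s, if anything falls off the work surface, if the arm or the gripper's body presses on something with over 40 N, if the wrist force passes 120 N, or if a joint passes its speed limit or range.

### The arm

A 6-joint arm with a two-finger parallel gripper is mounted at the origin on the work surface. World frame = base frame: x ahead of the robot, y to its left, z up, the work surface at z = 0. Lengths are in m, angles in rad, forces in N, time in s.
With the tool pointing down it reaches from about 0.3 to 0.875 m from the base axis. Payload 6.4 kg.
Tool frame: the origin (TCP) lies between the finger pads; the fingertips stand 22 mm ahead of it and the grasp point (between the pads) lies 3 mm ahead of it; z points along the fingers, y is the line along which they close (so a half turn about z gives the same grasp; the last joint's range is limited). The gripper opens to 85 mm and grips with 20 to 120 N. Pads are 22 mm wide; open, the fingers measure 114 mm over their backs; the gripper's body (76 mm by 85 mm) begins 54 mm behind the grasp point. The pads swing forward as they close: fully open they stand 13 mm farther back than shut.
Start: joints at [-1.395, 0.181, 1.607, -0, 1.354, -0.206], TCP at [0.214, -0.534, 0.253] pointing down, gripper open.
Joint ranges: [-2.99, 2.99], [-0.89, 2.07], [0.3, 2.58], [-1.14, 4.28], [0, 2.63], [-3.12, 3.12]. Speed limits (rad/s): [2.57, 2.57, 3.01, 3.14, 3.14, 3.14].

### API

Orientations are given as a unit quaternion [w, x, y, z].
In Python, from bench import ctrl, imaging, workorder gives the robot as it stands.
- The arm moves only by the shell command python3 -m pendant 'ROWS' [OPENING]. ROWS is JSON, a list of rows, each a list of 4 numbers: the shift along the tool's x, y, z in cm, then the turn about the tool's z in degrees. In form: [[dx, dy, dz, roll], ...]. A call has 1 to 12 rows; each row is the pose to reach, as a shift and turn from the pose commanded when the call began, along the tool's axes at that moment; what a row does not reach only later rows make up. A row lasts 1/12 s, in which the tool goes at most 41.7 mm and 7.16 degrees, less where a joint would pass 70% of its speed; a pose out of reach is approached as far as the arm can. A call with a gripper value outside its range is refused whole. OPENING is the opening, from 0 (shut) to 1 (fully open), set as the call begins (- or left out, the last holds). The fingers move at their own pace and stop on an object; the grip force is fixed at half the most. Time passes only in rows, so rows that repeat a pose let the fingers close. It gives the time, the measured TCP pose, the force, the opening and the grip force at its end, in the units of the state.
- ctrl.get_obs(): the state, without advancing time (a new reading comes with each control period).
- imaging.camera(name): name is "scene" or "top" or "wrist"; returns the picture (480x640x3 uint8, red, green, blue); there is no depth.
- imaging.camera_info(name): a dict with "K" (3x3 intrinsics, pixels), "k1" (the pictures are not rectified: a ray, as slopes to the right and down, at radius r is drawn at 1 + k1 r^2 times it, then the intrinsics apply), "T" (4x4, takes a point from camera to world coordinates); the wrist camera has in their place "tool_from_camera" (4x4, takes a point from camera to tool coordinates, whose origin is the TCP and whose axes are the flange's). Camera axes: x right, y up, looking along -z (the intrinsics and any distortion apply to the point x, -y, -z); pixel columns grow to the right and rows downward; lengths in m; the calibration is good to about 2 mm. A picture is of the moment at which its call begins: read the wrist's pose just before it. camera_info takes no time and is no camera call.
- workorder.hand_in(): hands the job in; it is judged then, once.
The state is a dict: "time_s": time; "q": joint angles; "dq": joint speeds; "joint_efforts": joint torques, N m; "eef_pos": TCP position; "eef_rot": TCP orientation; "wrist_force": force on the tool from outside, world axes, zero at the start; "torque": the same for the moment, N m; "opening": opening from 0.0 (shut) to 1.0 (fully open); "grasp_force": force on a finger pad.
Only numpy, scipy, OpenCV 4.12 (cv2) and the standard library are available. Lean on these libraries where they do the work, as an engineer would, in place of code of your own. Each camera call takes 0.05 s, during which the arm holds its last target. There are 200 camera calls.

## Working session

There is one attempt and no reset: what is moved stays moved. The work goes in short steps, Python scripts to look and compute and a shell command to move; the robot and the scene stay as the last step left them, time stands still between calls to the robot, and variables do not carry over. Pictures are saved under pics/ and viewed, at most 14 in all, crops included, and the job is handed in when it is done.

```bash
ls; mkdir -p pics; python3 - <<'E'
from bench import ctrl, imaging, workorder
import cv2, numpy as np
o=ctrl.get_obs(); print({k:np.round(v,3).tolist() for k,v in o.items()})
for n in ("top","scene","wrist"):
    im=imaging.camera(n); cv2.imwrite(f"pics/{n}0.png",im[:,:,::-1])
    i=imaging.camera_info(n); print(n,{k:np.round(v,4).tolist() for k,v in i.items()})
E
```

```text
pics
{'time_s': 0.0, 'q': [-1.395, 0.182, 1.608, -0.0, 1.354, -0.206], 'dq': [-0.001, -0.0, -0.0, -0.0, 0.001, -0.0], 'joint_efforts': [-0.0, -44.487, -35.134, -0.0, 0.009, 0.0], 'eef_pos': [0.214, -0.533, 0.252], 'eef_rot': [-0.001, 0.982, 0.19, 0.0], 'wrist_force': [-0.443, -0.025, 0.476], 'torque': [0.04, -0.009, -0.01], 'grasp_force': 0.0, 'opening': 0.998}
top {'K': [[493.1122, 0.0, 315.2913], [0.0, 493.1122, 244.0999], [0.0, 0.0, 1.0]], 'k1': -0.0522, 'T': [[0.0125, 0.9796, -0.2008, 0.3185], [-0.9999, 0.0118, -0.0047, 0.0257], [-0.0022, 0.2008, 0.9796, 1.29], [0.0, 0.0, 0.0, 1.0]]}
scene {'K': [[508.4509, 0.0, 333.6966], [0.0, 508.4509, 241.9519], [0.0, 0.0, 1.0]], 'k1': -0.0301, 'T': [[0.6601, -0.4666, 0.5887, 1.2938], [0.7509, 0.388, -0.5344, -0.6203], [0.021, 0.7948, 0.6065, 0.8011], [0.0, 0.0, 0.0, 1.0]]}
wrist {'K': [[403.9987, 0.0, 314.8479], [0.0, 403.9987, 240.5545], [0.0, 0.0, 1.0]], 'k1': -0.0692, 'tool_from_camera': [[0.0004, 0.9463, 0.3234, 0.084], [1.0, -0.0004, 0.0001, 0.0], [0.0002, 0.3234, -0.9463, -0.1211], [0.0, 0.0, 0.0, 1.0]]}
```

View pics/top0.png

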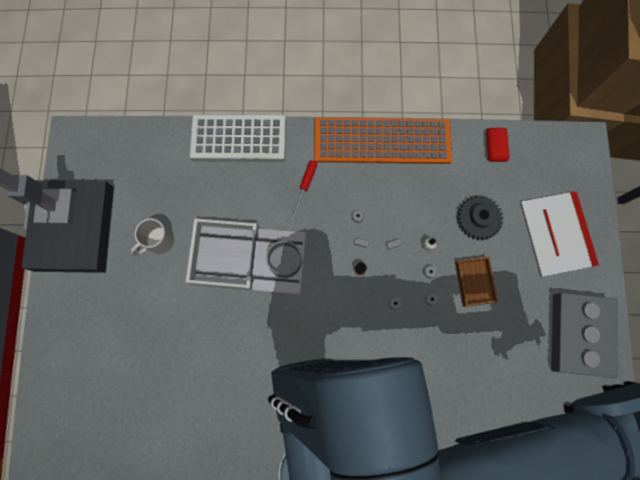

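View pics/scene0.png

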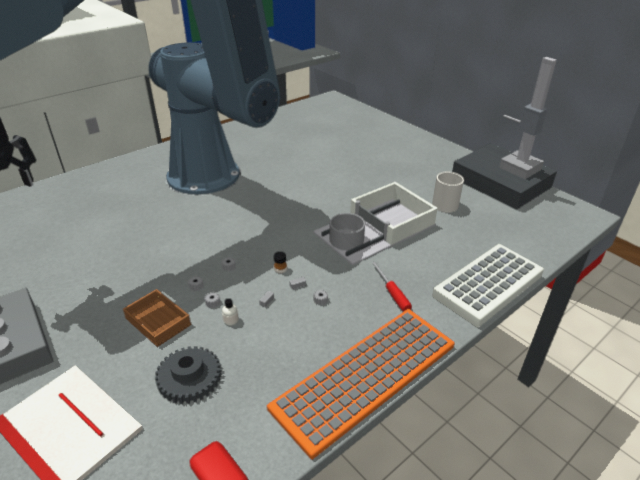

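The top view shows four sample gears at about (357,216), (430,271), (395,303) and (432,299). There are two blocks at (361,242) and (393,243), and the jars are at (360,268) and (430,242). The tub is at (285,257), the box at (476,281) and the gate line near x=253. The scene view agrees on four gears and two blocks.

```bash
cat > h.py <<'E'
from bench import ctrl, imaging, workorder
import cv2, numpy as np
from scipy.spatial.transform import Rotation as R
def tool():
    o=ctrl.get_obs(); T=np.eye(4); T[:3,3]=o["eef_pos"]; w,x,y,z=o["eef_rot"]
    T[:3,:3]=R.from_quat([x,y,z,w]).as_matrix(); return T
def snap(n,f=None):
    """picture (BGR) and camera pose"""
    i=imaging.camera_info(n); T=i["T"] if "T" in i else tool()@np.array(i["tool_from_camera"])
    im=np.ascontiguousarray(imaging.camera(n)[:,:,::-1])
    if f: cv2.imwrite(f"pics/{f}.png",im)
    return im,(np.array(i["K"]),i["k1"],np.array(T))
def cast(px,cam,z):
    K,k1,T=cam; px=np.atleast_2d(np.array(px,float))
    d=(px-K[:2,2])/np.array([K[0,0],K[1,1]]); s=d.copy()
    for _ in range(8): s=d/(1+k1*(s**2).sum(1,keepdims=True))
    r=np.c_[s[:,0],-s[:,1],-np.ones(len(s))]@T[:3,:3].T; o=T[:3,3]
    return o+r*((z-o[2])/r[:,2])[:,None]
def proj(P,cam):
    K,k1,T=cam; c=(np.atleast_2d(P)-T[:3,3])@T[:3,:3]; s=np.c_[c[:,0],-c[:,1]]/-c[:,2:]
    s=s*(1+k1*(s**2).sum(1,keepdims=True)); return s*[K[0,0],K[1,1]]+K[:2,2]
def shift(p,yaw=None):
    """tool-axis shift in cm to bring TCP to p; roll deg so that tool y lies along world angle yaw (deg)"""
    T=tool(); d=T[:3,:3].T@(np.array(p)-T[:3,3])*100; r=None
    if yaw is not None:
        a=np.radians(yaw); v=T[:3,:3].T@np.array([np.cos(a),np.sin(a),0])
        r=np.degrees(np.arctan2(-v[0],v[1])); r=(r+90)%180-90
    return np.round(d,2),None if r is None else round(r,1)
E
python3 - <<'E'
from h import *
im=cv2.imread("pics/top0.png"); i=imaging.camera_info("top"); cam=(np.array(i["K"]),i["k1"],np.array(i["T"]))
for n,p,z in [("g1",(357,216),.018),("g2",(430,271),.018),("g3",(395,303),.018),("g4",(432,299),.018),("b1",(361,242),.016),("b2",(393,243),.016),("jarA",(360,268),.045),("jarW",(430,242),.06),("tub",(285,257),.061),("gboxc",(476,281),.03),("gate",(253,255),.04),("backL",(195,252),.062)]:
    print(n,np.round(cast(p,cam,z)[0],3))
cv2.imwrite("pics/topc.png",cv2.resize(im[190:330,180:510],(792,336),interpolation=cv2.INTER_CUBIC))
E
```

```text
g1 [ 0.657 -0.078  0.018]
g2 [ 0.511 -0.269  0.018]
g3 [ 0.427 -0.175  0.018]
g4 [ 0.438 -0.271  0.018]
b1 [ 0.587 -0.089  0.016]
b2 [ 0.585 -0.173  0.016]
jarA [ 0.513 -0.083  0.045]
jarW [ 0.58  -0.261  0.06 ]
tub [0.536 0.108 0.061]
gboxc [ 0.485 -0.384  0.03 ]
gate [0.544 0.192 0.04 ]
backL [0.546 0.337 0.062]
```

View pics/topc.png

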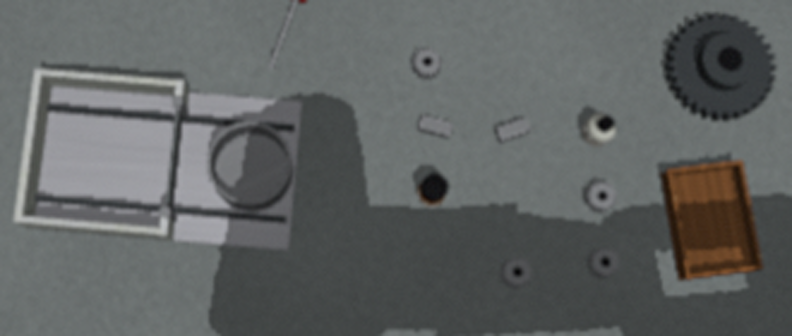

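The enlarged top crop confirms four gears, two blocks, the tub on the apron and the box at right. I'll move over the gear cluster and look with the wrist camera.

```bash
python3 -c "
from h import *
print(shift((.44,-.25,.25),90))"
```

```text
(array([ 31.51, -17.87,   0.29]), np.float64(21.9))
```

```bash
python3 -m pendant '[[3.5,-2,0,5],[7,-4,0,10],[10.5,-6,0,15],[14,-8,0,20],[17.5,-10,0,22],[21,-12,0,22],[24.5,-14,0,22],[28,-16,0,22],[31.5,-18,0,22],[31.5,-18,0,22],[31.5,-18,0,22]]' 0.6; python3 -c "
from h import *
im,cam=snap('wrist','w1'); print(tool().round(3))
for p in [(.511,-.269),(.427,-.175),(.438,-.271)]: print(proj([*p,.018],cam).round())"
```

```text
time_s: 1.07
eef_pos: [0.4404, -0.2472, 0.2531]
eef_rot: [-0.0, 1.0, 0.001, -0.0]
wrist_force: [-0.3, -1.1, 0.6]
opening: 0.599
grasp_force: 0.0
[[ 1.     0.    -0.001  0.44 ]
 [ 0.    -1.    -0.    -0.249]
 [-0.001  0.    -1.     0.253]
 [ 0.     0.     0.     1.   ]]
[[341. 120.]]
[[236. 215.]]
[[342. 203.]]
```

View pics/w1.png

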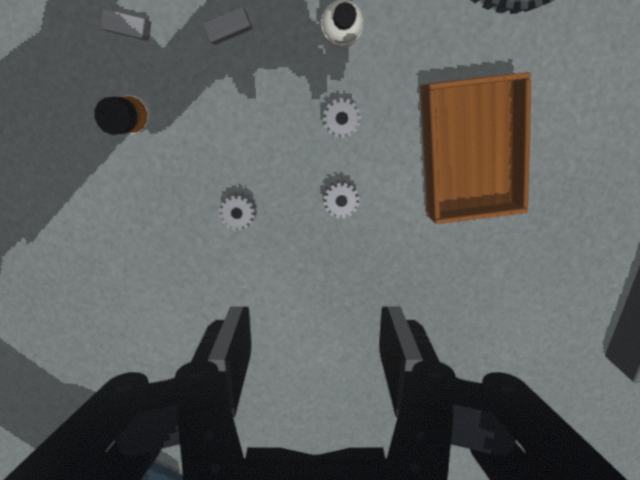

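The wrist picture shows gears at (342,118), (341,201) and (237,212), blocks at (127,22) and (228,24), the box centred near (478,145), and the jars clear of all of them.

```bash
cat >> h.py <<'E'
def refine(im,px,h=27):
    """centre, radius and min-area rect of the bright part around px"""
    u,v=np.round(px).astype(int); u0,v0=max(u-h,0),max(v-h,0); w=im[v0:v+h,u0:u+h]
    g=cv2.GaussianBlur(cv2.cvtColor(w,cv2.COLOR_BGR2GRAY),(3,3),0)
    m=cv2.threshold(g,0,255,cv2.THRESH_OTSU)[1]
    n=cv2.morphologyEx(m,cv2.MORPH_OPEN,np.ones((3,3)))
    c=max(cv2.findContours(n,cv2.RETR_EXTERNAL,cv2.CHAIN_APPROX_NONE)[0],key=cv2.contourArea)
    (a,b),r=cv2.minEnclosingCircle(c); q=cv2.minAreaRect(c); return (a+u0,b+v0),r,cv2.boxPoints(q)+[u0,v0]
E
python3 - <<'E'
from h import *
im=cv2.imread("pics/w1.png"); i=imaging.camera_info("wrist"); cam=(np.array(i["K"]),i["k1"],tool()@np.array(i["tool_from_camera"]))
for p in [(342,118),(341,201),(237,212)]:
    c,r,_=refine(im,p); P=cast(c,cam,.018)[0]; print(np.round(c,1),round(r,1),P.round(4),shift((*P[:2],.024))[0])
print("box rim",cast([(425,83),(530,73),(438,221),(527,210)],cam,.03).round(3).tolist())
print("blocks",cast([(127,22),(228,24)],cam,.016).round(3).tolist())
E
```

```text
[341.5 117.5] 37.5 [ 0.5121 -0.2709  0.018 ] [ 7.26  2.23 22.9 ]
[340.5 200.5] 37.5 [ 0.4398 -0.2715  0.018 ] [ 0.03  2.28 22.91]
[236.5 211.5] 37.5 [ 0.4296 -0.1769  0.018 ] [-0.99 -7.18 22.91]
box rim [[0.54, -0.337, 0.03], [0.55, -0.423, 0.03], [0.424, -0.358, 0.03], [0.435, -0.438, 0.03]]
blocks [[0.59, -0.095, 0.016], [0.586, -0.178, 0.016]]
```

```bash
python3 -m pendant '[[0,2.3,2,0],[0,2.3,6,0],[0,2.3,10,0],[0,2.3,14,0],[0,2.3,17,0],[0,2.3,19,0],[0,2.3,19,0]]' 0.6; python3 -c "
from h import *
im,cam=snap('wrist','w2'); print(shift((.4398,-.2715,.024)))"
```

```text
time_s: 1.7
eef_pos: [0.4355, -0.2712, 0.0585]
eef_rot: [-0.003, 1.0, -0.003, -0.003]
wrist_force: [-0.8, -0.0, -0.1]
opening: 0.594
grasp_force: 0.0
(array([ 0.3 , -0.06,  3.71]), None)
```

View pics/w2.png

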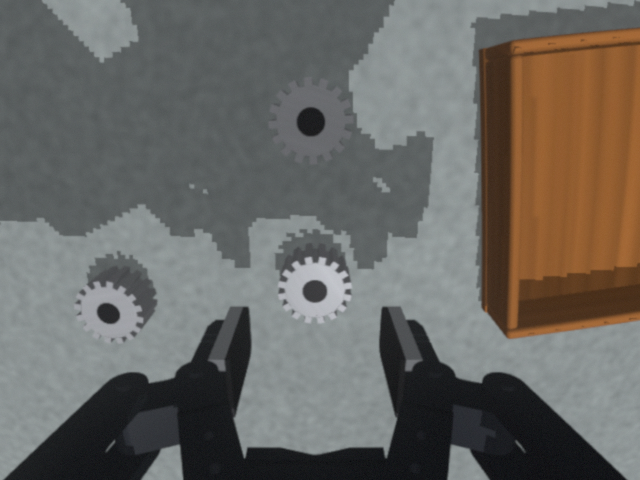

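The gear at (315,291) sits centred between the pads, so I'll descend and grip.

```bash
python3 -m pendant '[[0.3,0,2,0],[0.3,0,3.3,0],[0.3,0,3.6,0],[0.3,0,3.6,0]]' 0.6;  python3 -m pendant '[[0,0,0,0],[0,0,0,0],[0,0,0,0],[0,0,0,0],[0,0,0,0],[0,0,0,0]]' 0.2; python3 -m pendant '[[0,0,-2,0],[0,0,-6,0],[0,0,-10,0],[0,0,-12,0],[0,0,-12,0]]'; python3 -c "
from h import *
print(shift((.536,.108,.146)))
snap('wrist','w3')"
```

```text
time_s: 2.08
eef_pos: [0.4424, -0.2732, 0.0281]
eef_rot: [0.0, 1.0, -0.002, 0.0]
wrist_force: [-0.0, -0.6, 1.0]
opening: 0.598
grasp_force: 0.0
time_s: 2.58
eef_pos: [0.4433, -0.2733, 0.0294]
eef_rot: [0.001, 1.0, -0.001, 0.001]
wrist_force: [-1.7, -0.6, 6.2]
opening: 0.337
grasp_force: 58.7
time_s: 3.0
eef_pos: [0.4455, -0.2751, 0.1543]
eef_rot: [0.004, 1.0, -0.001, 0.004]
wrist_force: [1.0, -0.3, -0.4]
opening: 0.342
grasp_force: 59.4
(array([  8.97, -38.33,   0.58]), None)
```

```bash
python3 -m pendant '[[0.5,-3.5,-1,0],[1,-7.5,-2,0],[1.5,-11.5,-3,0],[2,-15.5,-4,0],[2.5,-19.5,-5,0],[3,-23.5,-6,0],[3.5,-27.5,-7,0],[4,-31.5,-8,0],[4.5,-35.5,-9,0],[4.5,-38.5,-10,0],[4.5,-38.5,-10,0],[4.5,-38.5,-10,0]]';  python3 -c "
from h import *
print(tool().round(3))
snap('wrist','w4')"
```

```text
time_s: 4.05
eef_pos: [0.4877, 0.1142, 0.2466]
eef_rot: [0.0, 1.0, 0.001, -0.0]
wrist_force: [0.3, -0.5, -1.7]
opening: 0.34
grasp_force: 59.6
[[ 1.     0.002 -0.001  0.488]
 [ 0.002 -1.    -0.     0.114]
 [-0.001  0.    -1.     0.247]
 [ 0.     0.     0.     1.   ]]
```

View pics/w4.png

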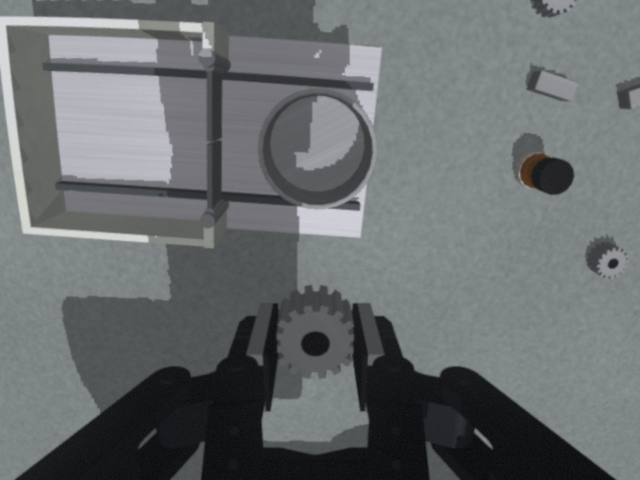

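The gear is held at (316,340). The tub rim is centred near (317.5,149). The leaves lie along the line (213,68)–(214,210), the rails run (44,66)–(372,87) and (58,185)–(360,207), and the apron corners are (382,46) and (361,237).

```bash
python3 - <<'E'
from h import *
i=imaging.camera_info("wrist"); cam=(np.array(i["K"]),i["k1"],tool()@np.array(i["tool_from_camera"]))
t=cast([317.5,149],cam,.061)[0]; print("tub",t.round(4))
r=cast([(44,66),(372,87),(58,185),(360,207)],cam,.018); a=cast([(382,46),(361,237)],cam,.006); g=cast([(213,68),(214,210)],cam,.054)
print(r.round(3).tolist(),a.round(3).tolist(),g.round(3).tolist())
for d in (r[0]-r[1],r[2]-r[3]): print("rail dir deg from +y",np.degrees(np.arctan2(-d[0],d[1])).round(2))
print(shift((t[0],t[1],.1)))
E
```

```text
tub [0.5386 0.1112 0.061 ]
[[0.605, 0.338, 0.018], [0.584, 0.067, 0.018], [0.504, 0.344, 0.018], [0.483, 0.073, 0.018]] [[0.617, 0.058, 0.006], [0.451, 0.07, 0.006]] [[0.596, 0.187, 0.054], [0.49, 0.194, 0.054]]
rail dir deg from +y -4.36
rail dir deg from +y -4.48
(array([ 5.13,  0.17, 14.6 ]), None)
```

```bash
python3 -m pendant '[[2,0.2,3,0],[4.1,0.2,6,0],[4.1,0.2,10,0],[4.1,0.2,14,0],[4.1,0.2,16.6,0],[4.1,0.2,16.6,0],[4.1,0.2,16.6,0]]';  python3 -m pendant '[[0,0,0,0],[0,0,0,0],[0,0,0,0],[0,0,-2,0],[0,0,-6,0],[-2,0,-10,0],[-5,0,-14,0],[-5,0,-15,0],[-5,0,-15,0]]' 0.46; python3 -c "
from h import *
print(tool().round(3))
snap('wrist','w5')
print(shift((.428,-.177,.2)))"
```

```text
time_s: 4.68
eef_pos: [0.5275, 0.1092, 0.0793]
eef_rot: [0.0, 1.0, -0.002, -0.003]
wrist_force: [1.0, -0.4, -0.0]
opening: 0.344
grasp_force: 59.6
time_s: 5.43
eef_pos: [0.4812, 0.1111, 0.2383]
eef_rot: [0.0, 1.0, -0.001, 0.006]
wrist_force: [1.1, 0.1, 0.1]
opening: 0.459
grasp_force: 0.0
[[ 1.    -0.001  0.012  0.481]
 [-0.001 -1.    -0.     0.111]
 [ 0.012  0.    -1.     0.238]
 [ 0.     0.     0.     1.   ]]
(array([-5.28, 28.8 ,  3.53]), None)
```

View pics/w5.png

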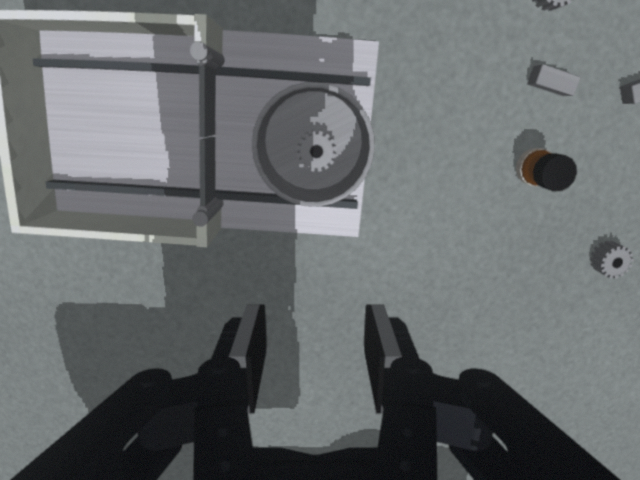

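Gear one lies in the tub at (317,152).

```bash
cat >> h.py <<'E'
def gear(x,y,win=45,thr=50):
    """gear centre from its dark hole near (x,y); returns world point"""
    im,cam=snap("wrist"); p=proj([x,y,.018],cam)[0]; g=cv2.cvtColor(im,cv2.COLOR_BGR2GRAY)
    best=None
    for c in cv2.findContours((g<thr).astype(np.uint8),cv2.RETR_LIST,cv2.CHAIN_APPROX_NONE)[0]:
        a=cv2.contourArea(c)
        if a<15: continue
        (u,v),r=cv2.minEnclosingCircle(c); d=np.hypot(u-p[0],v-p[1])
        if a/(np.pi*r*r)>.55 and d<win and 15<a<900 and (best is None or d<best[0]): best=(d,u,v,r)
    if best is None: print("no gear; predicted px",p); return None
    P=cast(best[1:3],cam,.018)[0]; print("hole px",np.round(best,1),"gear",P.round(4),"shift to grasp",shift((*P[:2],.027))[0]); return P
E
python3 -m pendant '[[-0.5,4,0,0],[-1,8,0,0],[-2,12,0,0],[-3,16,0,0],[-4,20,1,0],[-5,24,3,0],[-5.3,28,6,0],[-5.3,28.8,9,0],[-5.3,28.8,10,0],[-5.3,28.8,10,0]]' 0.6; python3 -c "
from h import *
gear(.4296,-.1769)"
```

```text
time_s: 6.32
eef_pos: [0.4232, -0.1765, 0.1276]
eef_rot: [-0.002, 1.0, -0.003, -0.003]
wrist_force: [-0.7, 0.8, -0.7]
opening: 0.597
grasp_force: 0.0
no gear; predicted px [316.75890622 237.33426553]
```

```bash
python3 -c "
from h import *
im,cam=snap('wrist','w6'); print(tool()[:3,3]); g=cv2.cvtColor(im,cv2.COLOR_BGR2GRAY)[190:290,250:390]; print(g[::6,::6])"
```

```text
[ 0.4256498  -0.17666404  0.13118519]
[[123 124 133 127 120 123 121 125 126 129 128 125 123 127 127 124 122 125
  129 123 124 126 131 126]
 [124 122 123 125 130 123 126 126 127 121 125 110 127 124 123 127 130 132
  129 125 127 125 125 124]
 [128 124 123 126 127 127 129 129  85  85  87  84  88 105 129 125 127 126
  124 128 128 129 126 123]
 [127 125 129 121 125 122 127  85  82  80  70  81  78  88 104 131 130 125
  131 125 126 126 123 128]
 [125 132 128 126 125 126 104  84  74  67 111  76  79  69  92 124 129 128
  125 126 127 124 127 130]
 [131 129 125 128 129 129 104  73 137 102 161 155 119 164  65 126 123 126
  127 127 128 131 128 126]
 [128 123 129 126 123 124 105 149 137 162 166 165 165 166 157 123 121 123
  128 137 124 125 126 129]
 [132 124 128 124 123 122 121  90 160 163 128  91 166 166 136 113 126 125
  129 128 129 127 124 128]
 [125 125 128 123 128 129 125 127 159 153  53  54  89 167 167 132 124 122
  127 124 122 129 126 126]
 [123 125 125 126 127 130 128 160 159 160  53  53 135 169 168 146 132 124
  123 130 125 121 128 125]
 [129 125 124 125 129 129 127 109 158 161 164 164 168 169 123 128 124 128
  123 128 128 124 128 125]
 [128 133 125 129 129 131 131 127  96 162 163 166 164 128 141 126 129 121
  124 124 123 124 125 122]
 [124 129 128 125 128 127 131 134 127 127 163 151 128 132 125 126 128 129
  127 124 129 124 126 121]
 [123 123 126 127 128 128 127 133 128 123 124 128 126 128 128 125 124 126
  124 132 132 128 120 122]
 [133 126 125 126 132 130 125 127 121 126 129 130 126 127 124 125 127 121
  123 126 127 129 126 128]
 [131 126 123 132 129 128 130 128 127 129 125 127 128 130 126 124 128 125
  123 119 124 126 128 127]
 [130 128 125 126 132 131 126 127 130 130 125 121 126 125 127 125 122 123
  127 125 127 124 132 130]]
```

Hole brightness is 53, so I'll raise the threshold to 60.

```bash
sed -i 's/thr=50/thr=62/' h.py; python3 -c "
from h import *
gear(.4296,-.1769); print(tool()[:3,3])"
```

```text
hole px [  2.9 313.2 241.5   7.3] gear [ 0.4288 -0.1753  0.018 ] shift to grasp [ 0.23 -0.15 10.51]
[ 0.42639752 -0.17679039  0.13214058]
```

```bash
python3 -m pendant '[[0.2,-0.1,4,0],[0.2,-0.1,8,0],[0.2,-0.1,10,0],[0.2,-0.1,10.4,0],[0.2,-0.1,10.4,0]]' 0.6;  python3 -m pendant '[[0,0,0,0],[0,0,0,0],[0,0,0,0],[0,0,0,0],[0,0,-4,0],[0,0,-8,0],[0,0,-12,0],[0,0,-14,0],[0,0,-14,0]]' 0.2; python3 -c "
from h import *
print(shift((.549,.111,.165)),shift((.549,.111,.08)))"
```

```text
time_s: 6.88
eef_pos: [0.4281, -0.1753, 0.0276]
eef_rot: [-0.0, 1.0, -0.0, -0.0]
wrist_force: [-1.2, 0.3, 0.7]
opening: 0.602
grasp_force: 0.0
time_s: 7.63
eef_pos: [0.4314, -0.1787, 0.1749]
eef_rot: [0.004, 1.0, -0.001, 0.006]
wrist_force: [1.0, -1.0, -0.4]
opening: 0.338
grasp_force: 59.5
(array([ 11.7 , -29.  ,   0.88]), None) (array([ 11.6 , -29.07,   9.38]), None)
```

```bash
python3 -m pendant '[[1.5,-3.5,0,0],[3,-7,0,0],[4.5,-10.5,0,0],[6,-14,0,0],[7.5,-17.5,0,0],[9,-21,0,0],[10.5,-24.5,0,0],[12,-28,0,0],[12,-28.7,3,0],[12,-28.7,6.5,0],[12,-28.7,8.6,0],[12,-28.7,8.6,0]]';  python3 -m pendant '[[0,0,0,0],[0,0,0,0],[0,0,0,0],[0,0,-4,0],[0,0,-8,0],[-2,3,-8,0],[-4,6,-8,0],[-6,10,-8,0],[-6,10,-8,0]]' 0.46; python3 -c "
from h import *
print(shift((.438,-.271,.2)))
print(shift((.512,-.271,.14)))"
```

```text
time_s: 8.63
eef_pos: [0.5443, 0.1112, 0.0767]
eef_rot: [-0.0, 1.0, -0.001, -0.004]
wrist_force: [-0.1, -0.1, -1.1]
opening: 0.341
grasp_force: 59.6
time_s: 9.38
eef_pos: [0.4867, 0.0063, 0.1633]
eef_rot: [0.001, 1.0, -0.003, 0.001]
wrist_force: [0.6, -0.4, -0.1]
opening: 0.462
grasp_force: 0.0
(array([-4.71, 27.76, -3.61]), None)
(array([ 2.67, 27.71,  2.41]), None)
```

```bash
python3 -m pendant '[[0.3,4,0,0],[0.6,8,0,0],[1,12,0,0],[1.5,16,0,0],[2,20,0.5,0],[2.4,24,1,0],[2.5,27.7,2,0],[2.5,27.7,2.4,0],[2.5,27.7,2.4,0],[2.5,27.7,2.4,0]]' 0.6; python3 -c "
from h import *
gear(.512,-.271);gear(.512,-.271)"
```

```text
time_s: 10.22
eef_pos: [0.5126, -0.2665, 0.1382]
eef_rot: [0.0, 1.0, -0.002, 0.0]
wrist_force: [-0.1, 0.1, 0.6]
opening: 0.6
grasp_force: 0.0
hole px [  2.5 319.8 243.3   6.8] gear [ 0.5123 -0.2694  0.018 ] shift to grasp [-0.06  0.35 11.14]
hole px [  2.6 320.7 243.5   6.7] gear [ 0.5123 -0.2694  0.018 ] shift to grasp [-0.07  0.39 11.14]
```

```bash
python3 -m pendant '[[0,0.3,4,0],[0,0.3,8,0],[0,0.3,10.5,0],[0,0.3,11,0],[0,0.3,11.1,0]]' 0.6;  python3 -m pendant '[[0,0,0,0],[0,0,0,0],[0,0,0,0],[0,0,0,0],[0,0,-4,0],[0,0,-8,0],[0,0,-12,0],[0,0,-14,0],[0,0,-14,0]]' 0.2; python3 -c "
from h import *
print(shift((.539,.101,.165)),shift((.539,.101,.08)))"
```

```text
time_s: 10.73
eef_pos: [0.5118, -0.2675, 0.0253]
eef_rot: [-0.001, 1.0, -0.0, -0.001]
wrist_force: [-0.0, -0.1, 1.7]
opening: 0.6
grasp_force: 0.0
time_s: 11.48
eef_pos: [0.5158, -0.272, 0.1741]
eef_rot: [0.004, 1.0, -0.001, 0.005]
wrist_force: [0.5, -1.5, -0.6]
opening: 0.344
grasp_force: 59.5
(array([  2.24, -37.31,   0.62]), None) (array([  2.15, -37.38,   9.12]), None)
```

```bash
python3 -m pendant '[[0,-4,0,0],[0.5,-8,0,0],[1,-12,0,0],[1.5,-16,0,0],[2,-20,0,0],[2.5,-24,0,0],[2.6,-28,0,0],[2.6,-32,0,0],[2.6,-36,0,0],[2.6,-37.6,3,0],[2.6,-37.6,5,0],[2.6,-37.6,5,0]]';  python3 -m pendant '[[0,0,3.4,0],[0,0,3.6,0],[0,0,3.6,0]]'; python3 -m pendant '[[0,0,0,0],[0,0,0,0],[0,0,0,0],[0,0,-4,0],[0,0,-8,0],[-4,0,-11,0],[-6,0,-15,0],[-6,0,-15,0],[-6,0,-15,0]]' 0.46; python3 -c "
from h import *
snap('wrist','w7')
print(shift((.44,-.271,.14)))"
```

```text
time_s: 12.48
eef_pos: [0.5355, 0.1081, 0.1119]
eef_rot: [-0.0, 1.0, 0.0, -0.004]
wrist_force: [-1.2, -0.1, -1.9]
opening: 0.341
grasp_force: 59.6
time_s: 12.73
eef_pos: [0.5378, 0.106, 0.0793]
eef_rot: [0.0, 1.0, -0.002, -0.002]
wrist_force: [0.4, 0.2, 0.0]
opening: 0.341
grasp_force: 59.6
time_s: 13.48
eef_pos: [0.4806, 0.1068, 0.2351]
eef_rot: [0.0, 1.0, -0.001, 0.004]
wrist_force: [0.7, -0.6, 1.3]
opening: 0.462
grasp_force: 0.0
(array([-4.01, 37.77,  9.25]), None)
```

View pics/w7.png

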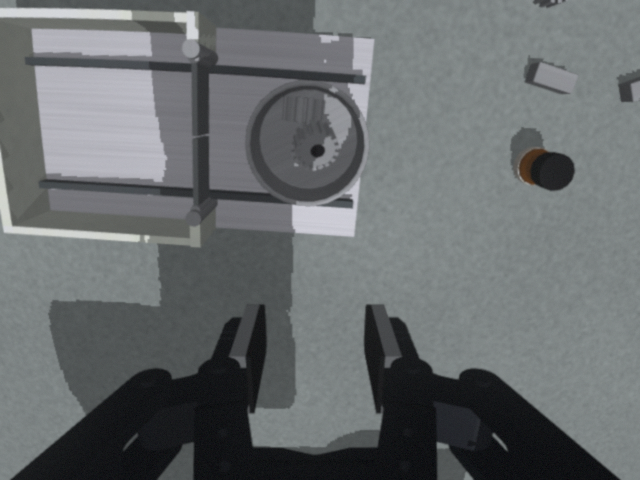

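Three gears are in the tub: one flat on top at (317,150), one on edge at (303,110), one underneath. The last gear is at the top edge (550,3), with the blocks at (553,78) and (628,85).

```bash
python3 -m pendant '[[2.5,2.5,0,0],[5,5,0,0],[7.5,8,0,0],[10,11,0,0],[12.5,14,1,0],[15,17,4,0],[17.3,18.4,7,0],[17.3,18.4,9,0],[17.3,18.4,9,0],[17.3,18.4,9,0]]' 0.6; python3 -c "
from h import *
gear(.657,-.078);gear(.657,-.078)"
```

```text
time_s: 14.37
eef_pos: [0.65, -0.0775, 0.1361]
eef_rot: [-0.001, 1.0, -0.002, -0.004]
wrist_force: [0.4, 0.6, -0.1]
opening: 0.601
grasp_force: 0.0
hole px [  6.6 319.2 225.9   7.2] gear [ 0.6609 -0.0797  0.018 ] shift to grasp [ 1.    0.24 11.17]
hole px [  6.6 319.3 227.3   7.1] gear [ 0.6608 -0.0798  0.018 ] shift to grasp [ 0.88  0.25 11.36]
```

```bash
python3 -m pendant '[[0.8,0.2,4,0],[0.8,0.2,8,0],[0.8,0.2,10.5,0],[0.8,0.2,11.2,0],[0.8,0.2,11.2,0]]' 0.6;  python3 -m pendant '[[0,0,0,0],[0,0,0,0],[0,0,0,0],[0,0,0,0],[0,0,-4,0],[0,0,-8,0],[0,0,-12,0],[0,0,-14,0],[0,0,-14,0]]' 0.2; python3 -c "
from h import *
print(shift((.529,.121,.165)),shift((.529,.121,.08)))"
```

```text
time_s: 14.88
eef_pos: [0.659, -0.0787, 0.0277]
eef_rot: [-0.0, 1.0, -0.001, -0.001]
wrist_force: [-0.3, -0.0, 0.2]
opening: 0.597
grasp_force: 0.0
time_s: 15.63
eef_pos: [0.6643, -0.0809, 0.1778]
eef_rot: [0.002, 1.0, -0.001, 0.007]
wrist_force: [0.8, -0.5, 0.5]
opening: 0.336
grasp_force: 59.3
(array([-13.58, -20.16,   1.01]), None) (array([-13.7 , -20.2 ,   9.51]), None)
```

```bash
python3 -m pendant '[[-2,-3,0,0],[-4,-6.5,0,0],[-6,-10,0,0],[-8,-13,0,0],[-10,-16,0,0],[-13,-19,0,0],[-13,-20.2,2,0],[-13,-20.2,5,0],[-13,-20.2,8,0],[-13,-20.2,8.4,0],[-13,-20.2,8.4,0]]'; python3 -m pendant '[[0,0,0,0],[0,0,0,0],[0,0,0,0],[0,0,-4,0],[0,0,-8,0],[-4,0,-11,0],[-5,0,-15,0],[-5,0,-15,0],[-5,0,-15,0]]' 0.46; python3 -c "
from h import *
im,cam=snap('wrist','w8'); t=snap('top')[0]
a=cv2.resize(im[0:260,180:500],(480,390)); b=cv2.resize(t[190:330,230:510],(560,280),interpolation=cv2.INTER_CUBIC)
c=np.zeros((390,800,3),np.uint8); c[:,:320]=a[:,80:400]; c[:240,320:]=cv2.resize(b,(480,240)); cv2.imwrite('pics/c8.png',c); print(tool()[:3,3])"
```

```text
time_s: 16.55
eef_pos: [0.5286, 0.1226, 0.0828]
eef_rot: [0.0, 1.0, -0.001, -0.002]
wrist_force: [0.1, 0.0, -0.7]
opening: 0.334
grasp_force: 65.2
time_s: 17.3
eef_pos: [0.4821, 0.1228, 0.2392]
eef_rot: [-0.0, 1.0, -0.001, 0.005]
wrist_force: [1.0, 0.1, 1.0]
opening: 0.459
grasp_force: 0.0
[0.4807668  0.12257984 0.23497484]
```

View pics/c8.png

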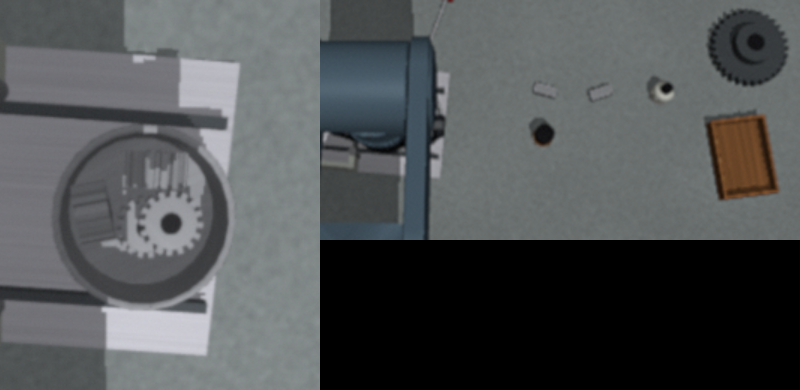

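All four gears are in the tub below the rim, and the top view shows only the two blocks left among the jars. Next I'll shut the fingers, turn them and get behind the tub.

```bash
python3 -m pendant '[[0.5,1,0,-7],[1,2,0,-14],[1.5,3,0,-21],[2,4,0,-28],[2.5,5,0,-35],[3,6,0,-42],[3.5,7,0,-49],[4,8,0,-56],[5,8.7,2,-63],[5.2,8.7,4,-70],[5.2,8.7,6,-77],[5.2,8.7,8,-84]]' 0;  python3 -m pendant '[[0,0,0,-1.5],[0,0,0,-1.5],[0,0,0,-1.5]]'; python3 -c "
from h import *
T=tool(); print(T.round(3), ctrl.get_obs()['q'].round(2)); print(shift((.533,.036,.04),-4.4))"
```

```text
time_s: 18.4
eef_pos: [0.5315, 0.0352, 0.1512]
eef_rot: [-0.001, 0.742, 0.67, -0.001]
wrist_force: [0.0, -0.2, -1.2]
opening: 0.003
grasp_force: 0.0
time_s: 18.65
eef_pos: [0.5317, 0.0355, 0.1527]
eef_rot: [-0.001, 0.736, 0.677, -0.001]
wrist_force: [0.4, 0.1, 0.8]
opening: -0.002
grasp_force: 0.0
[[ 0.082  0.997 -0.003  0.532]
 [ 0.997 -0.082  0.     0.035]
 [ 0.    -0.003 -1.     0.153]
 [ 0.     0.     0.     1.   ]] [-0.16  0.2   1.8   0.    1.14 -0.07]
(array([ 0.06,  0.16, 11.27]), np.float64(-0.3))
```

```bash
python3 -m pendant '[[0,0.2,3,0],[0,0.2,6,0],[0,0.2,9,0],[0,0.2,11,0],[0,0.2,11.2,0],[0,0.2,11.2,0]]'; python3 -m pendant '[[1,0,0,0],[2,0,0,0],[3,0,0,0],[4,0,0,0],[5,0,0,0],[6,0,0,0],[6,0,0,0]]'; python3 -c "
from h import *
im,cam=snap('wrist','w9');print(tool().round(3))"
```

```text
time_s: 19.15
eef_pos: [0.5335, 0.0355, 0.0414]
eef_rot: [-0.001, 0.735, 0.678, -0.001]
wrist_force: [-0.9, 0.3, -0.0]
opening: 0.002
grasp_force: 0.0
time_s: 19.73
eef_pos: [0.5404, 0.0972, 0.0442]
eef_rot: [0.001, 0.734, 0.679, 0.001]
wrist_force: [0.1, 1.6, 2.6]
opening: 0.002
grasp_force: 0.0
[[ 0.079  0.997  0.003  0.54 ]
 [ 0.997 -0.079  0.     0.097]
 [ 0.001  0.003 -1.     0.044]
 [ 0.     0.     0.     1.   ]]
```

View pics/w9.png

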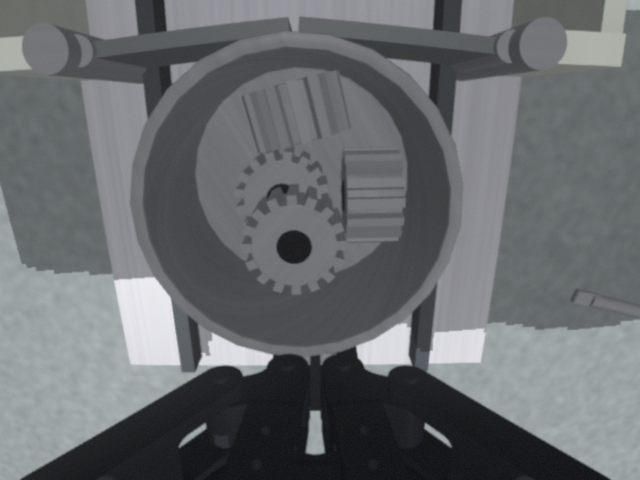

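The tub, with all four gears, is upright between the rails, its front just touching the leaves at (290,25). I'll keep pushing.

```bash
python3 -m pendant '[[1,0,0,0],[2,0,0,0],[3,0,0,0],[4,0,0,0],[5,0,0,0],[6,0,0,0],[7,0,0,0],[8,0,0,0],[9,0,0,0],[10,0,0,0],[10,0,0,0]]'; python3 -m pendant '[[0.7,0,0,0],[1.4,0,0,0],[2.1,0,0,0],[2.8,0,0,0],[3.5,0,0,0],[3.5,0,0,0]]'; python3 -c "
from h import *
im,cam=snap('wrist','w10');print(tool().round(3))"
```

```text
time_s: 20.7
eef_pos: [0.5484, 0.1955, 0.044]
eef_rot: [0.001, 0.735, 0.678, 0.001]
wrist_force: [0.3, -2.4, 5.1]
opening: 0.001
grasp_force: 0.5
time_s: 21.2
eef_pos: [0.5512, 0.2298, 0.044]
eef_rot: [0.001, 0.735, 0.678, 0.001]
wrist_force: [-0.5, -4.5, 6.4]
opening: -0.003
grasp_force: 3.1
[[ 0.08   0.997  0.003  0.551]
 [ 0.997 -0.08  -0.001  0.23 ]
 [-0.     0.003 -1.     0.044]
 [ 0.     0.     0.     1.   ]]
```

View pics/w10.png

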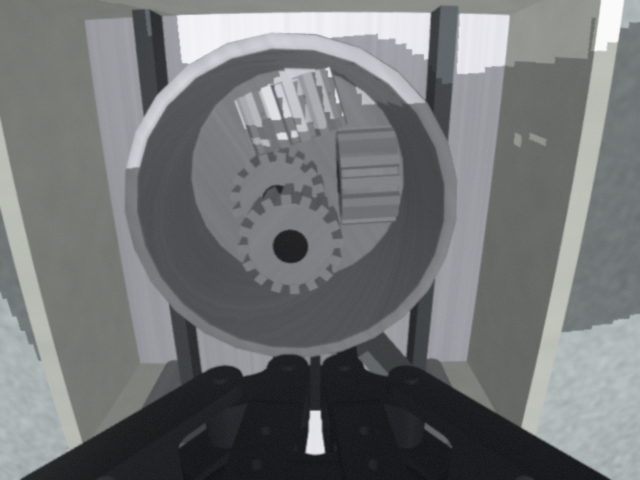

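The tub is inside the bay, upright, with its rim about (127–457, 33–355). The back wall foot is at row 12.

```bash
python3 - <<'E'
from h import *
i=imaging.camera_info("wrist"); cam=(np.array(i["K"]),i["k1"],tool()@np.array(i["tool_from_camera"]))
u=np.array([.077,.997]); 
for n,p,z in [("front",(285,34),.061),("rear",(290,354),.061),("left",(127,190),.061),("right",(457,190),.061),("back",(300,12),.006)]:
    P=cast(p,cam,z)[0]; print(n,P.round(4),"bay y",((P[:2]-[.544,.1925])@u).round(4))
E
```

```text
front [0.5525 0.3296 0.061 ] bay y 0.1373
rear [0.545  0.2421 0.061 ] bay y 0.0495
left [0.507  0.2959 0.061 ] bay y 0.1002
right [0.594  0.2888 0.061 ] bay y 0.0998
back [0.5557 0.345  0.006 ] bay y 0.153
```

```bash
python3 -m pendant '[[0.3,0,0,0],[0.6,0,0,0],[0.6,0,0,0],[0,0,0,0],[0,0,-1.5,0],[0,0,-4,0],[0,0,-7,0],[0,0,-11,0],[-3,0,-14,0],[-6,0,-16,0],[-6,0,-16,0]]'; python3 -c "
from h import *
im,cam=snap('wrist','w11');print(tool().round(3))"
```

```text
time_s: 22.17
eef_pos: [0.5477, 0.1669, 0.2083]
eef_rot: [0.003, 0.736, 0.677, 0.003]
wrist_force: [0.8, -0.3, 0.5]
opening: 0.001
grasp_force: 0.0
[[ 0.083  0.997  0.006  0.547]
 [ 0.997 -0.083  0.     0.168]
 [ 0.001  0.006 -1.     0.206]
 [ 0.     0.     0.     1.   ]]
```

View pics/w11.png

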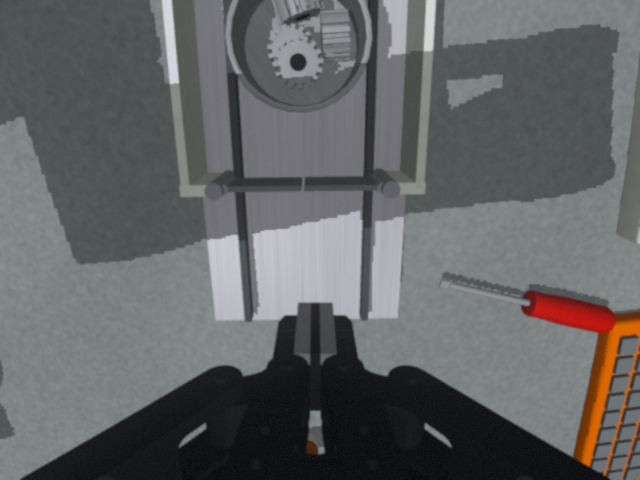

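Both leaves are shut, in line at (300,184), with the tub wholly inside. On to the blocks.

```bash
cat >> h.py <<'E'
def block(x,y,f=None):
    """block nearest (x,y): top-face rectangle -> centre, long-axis angle"""
    im,cam=snap("wrist",f); p=proj([x,y,.016],cam)[0]; g=cv2.GaussianBlur(cv2.cvtColor(im,cv2.COLOR_BGR2GRAY),(3,3),0)
    best=None
    for t in range(85,200,5):
        for c in cv2.findContours((g>t).astype(np.uint8),cv2.RETR_EXTERNAL,cv2.CHAIN_APPROX_NONE)[0]:
            if len(c)<20: continue
            P=cast(c[:,0],cam,.016)[:,:2]; (q,s,a)=cv2.minAreaRect((P*1000).astype(np.float32)); L,W=max(s),min(s)
            e=abs(L-36)+abs(W-16)+20*(1-cv2.contourArea((P*1000).astype(np.float32))/(L*W+1e-6)); d=np.hypot(q[0]-x*1000,q[1]-y*1000)
            if d<40 and e<14 and (best is None or e<best[0]): best=(e,t,q,L,W,(a if s[0]>s[1] else a+90)%180)
    print("pred px",p.round(),best)
    if best: print("shift to grasp",shift((best[2][0]/1000,best[2][1]/1000,.026),best[5]-90))
E
python3 -c "
from h import *
print(shift((.588,-.12,.18),-20.5))"
```

```text
(array([-28.41,   6.5 ,   2.6 ]), np.float64(15.7))
```

```bash
python3 -m pendant '[[-4,1,0,2],[-8,2,0,4],[-12,3,0,6],[-16,4,0.5,8],[-20,5,1,10],[-24,6,2,12],[-28.4,6.5,2.6,14],[-28.4,6.5,2.6,15.7],[-28.4,6.5,2.6,15.7],[-28.4,6.5,2.6,15.7]]' 0.5; python3 -c "
from h import *
block(.59,-.095,'w12');block(.586,-.178)"
```

```text
time_s: 23.05
eef_pos: [0.5864, -0.1173, 0.1752]
eef_rot: [-0.001, 0.821, 0.571, -0.0]
wrist_force: [0.4, 0.2, -0.0]
opening: 0.499
grasp_force: 0.0
pred px [309. 195.] (4.1848439171783465, 130, (588.68798828125, -88.85257720947266), 34.68434524536133, 14.94505786895752, 75.72026824951172)
shift to grasp (array([ 2.67, -0.73, 14.96]), np.float64(-5.9))
pred px [341. 297.] (5.62196271089641, 130, (585.6166381835938, -175.07525634765625), 33.90346908569336, 14.813485145568848, 109.34158325195312)
shift to grasp (array([-5.56,  1.93, 14.99]), np.float64(-39.5))
```

```bash
python3 -m pendant '[[1.5,-0.4,3,-3],[2.7,-0.7,7,-6],[2.7,-0.7,11,-6],[2.7,-0.7,14,-6],[2.7,-0.7,14.7,-6],[2.7,-0.7,14.8,-6]]';  python3 -m pendant '[[0,0,0,0],[0,0,0,0],[0,0,0,0],[0,0,0,0],[0,0,0,0],[0,0,-4,0],[0,0,-8,0],[0,0,-11,0],[0,0,-11,0]]' 0; python3 -c "
from h import *
print(shift((.51,-.385,.14),-10))"
```

```text
time_s: 23.65
eef_pos: [0.588, -0.0882, 0.0262]
eef_rot: [-0.002, 0.789, 0.614, -0.001]
wrist_force: [-0.3, 0.0, -0.5]
opening: 0.501
grasp_force: 0.0
time_s: 24.4
eef_pos: [0.5946, -0.0924, 0.1474]
eef_rot: [0.006, 0.79, 0.613, 0.004]
wrist_force: [0.5, -0.6, -0.3]
opening: 0.162
grasp_force: 58.9
(array([-30.44,  -0.97,   0.77]), np.float64(-4.3))
```

```bash
python3 -m pendant '[[-4,0,0,0],[-8,0,0,0],[-12,0,0,0],[-16,0,0,0],[-20,0,0,0],[-24,0,0,0],[-28,-0.5,0,0],[-30.7,-0.5,2,0],[-30.7,-0.5,5,0],[-30.7,-0.5,8.2,0],[-30.7,-0.5,8.2,0],[-30.7,-0.5,8.2,0]]';  python3 -m pendant '[[0,0,0,0],[0,0,0,0],[0,0,0,0],[0,0,-4,0],[0,0,-8,0],[0,0,-12,0],[0,0,-12,0]]' 0.35; python3 -c "
from h import *
print(shift((.587,-.165,.175),20))"
```

```text
time_s: 25.4
eef_pos: [0.5076, -0.3857, 0.0548]
eef_rot: [-0.002, 0.79, 0.613, -0.0]
wrist_force: [0.4, 0.2, -0.4]
opening: 0.16
grasp_force: 58.9
time_s: 25.98
eef_pos: [0.5132, -0.3907, 0.1884]
eef_rot: [0.009, 0.789, 0.614, 0.001]
wrist_force: [1.2, -1.7, 1.4]
opening: 0.347
grasp_force: 0.0
(array([23.7 ,  1.57,  1.12]), np.float64(-34.3))
```

```bash
python3 -m pendant '[[4,0,0,-6],[8,0.3,0,-12],[12,0.6,0,-18],[16,1,0,-24],[20,1.5,0,-30],[23.5,1.6,0.5,-34.3],[23.5,1.6,0.5,-34.3],[23.5,1.6,0.5,-34.3]]' 0.5; python3 -c "
from h import *
block(.586,-.178)"
```

```text
time_s: 26.65
eef_pos: [0.5835, -0.1609, 0.1725]
eef_rot: [0.001, 0.572, 0.82, 0.0]
wrist_force: [-0.1, -0.8, 0.2]
opening: 0.499
grasp_force: 0.0
pred px [309. 247.] (5.8013045622505945, 135, (586.2111206054688, -175.09547424316406), 33.27882766723633, 13.842385292053223, 110.45818138122559)
shift to grasp (array([-1.26, -0.17, 14.66]), np.float64(-0.4))
```

```bash
python3 -m pendant '[[-0.8,-0.2,3,0],[-1.3,-0.2,7,0],[-1.3,-0.2,11,0],[-1.3,-0.2,14,0],[-1.3,-0.2,14.5,0],[-1.3,-0.2,14.6,0]]';  python3 -m pendant '[[0,0,0,0],[0,0,0,0],[0,0,0,0],[0,0,0,0],[0,0,0,0],[0,0,-4,0],[0,0,-8,0],[0,0,-11,0],[0,0,-11,0],[0,0,-11,0],[0,0,-11,0]]' 0; python3 -c "
from h import *
print(shift((.467,-.393,.055),-15))"
```

```text
time_s: 27.2
eef_pos: [0.5835, -0.1767, 0.0237]
eef_rot: [-0.002, 0.575, 0.818, -0.0]
wrist_force: [-0.7, -0.9, 0.6]
opening: 0.5
grasp_force: 0.0
time_s: 28.12
eef_pos: [0.5849, -0.1757, 0.1356]
eef_rot: [0.0, 0.574, 0.819, 0.0]
wrist_force: [-0.3, 0.4, -0.7]
opening: 0.165
grasp_force: 59.9
(array([-16.39, -18.51,   8.06]), np.float64(35.0))
```

```bash
python3 -m pendant '[[-2.5,-3,0,6],[-5,-6,0,12],[-7.5,-9,0,18],[-10,-12,0,24],[-12.5,-15,0,30],[-15,-18,0,35],[-16.4,-18.5,2,35],[-16.4,-18.5,5,35],[-16.4,-18.5,8,35],[-16.4,-18.5,8,35],[-16.4,-18.5,8,35]]';  python3 -m pendant '[[0,0,0,0],[0,0,0,0],[0,0,0,0],[0,0,-4,0],[0,0,-8,0],[0,0,-12,0],[-4,0,-14,0],[-8,0,-14,0],[-12,0,-14,0],[-12,0,-14,0],[-12,0,-14,0]]' 0.35; python3 -c "
from h import *
w=snap('wrist')[0]; t=snap('top')[0]; s=snap('scene')[0]
c=np.zeros((560,800,3),np.uint8); c[:280,:700]=cv2.resize(t[170:330,110:510],(700,280),interpolation=cv2.INTER_CUBIC); c[280:,:373]=cv2.resize(w,(373,280)); c[280:,373:773]=cv2.resize(s[150:430,80:480],(400,280)); cv2.imwrite('pics/c13.png',c)"
```

```text
time_s: 29.03
eef_pos: [0.4653, -0.3909, 0.052]
eef_rot: [-0.004, 0.794, 0.609, -0.0]
wrist_force: [-0.7, 0.3, 0.3]
opening: 0.165
grasp_force: 59.9
time_s: 29.95
eef_pos: [0.4354, -0.5115, 0.197]
eef_rot: [0.001, 0.794, 0.607, -0.0]
wrist_force: [-0.8, 0.7, -0.2]
opening: 0.352
grasp_force: 0.0
```

View pics/c13.png

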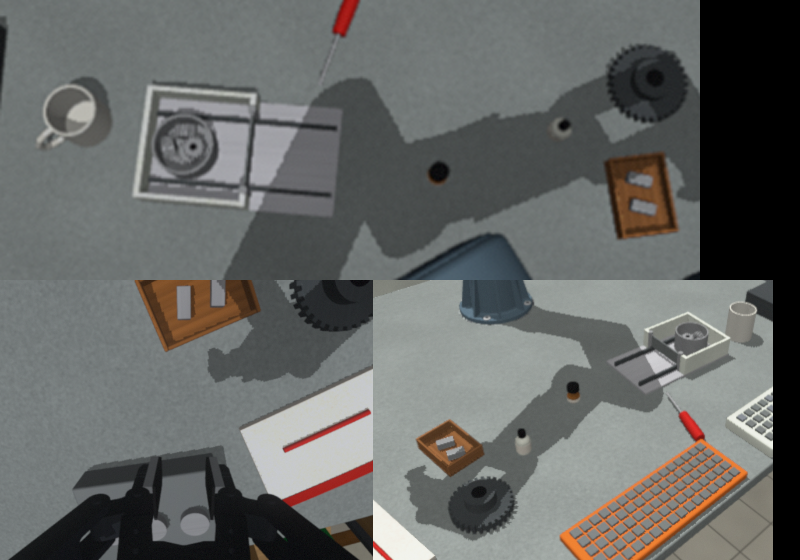

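The final composite shows both blocks in the box at (640,195), the tub in the bay at (185,145), the leaves shut at x≈250, and the bench otherwise clear and undisturbed. I'll hand in now.

```bash
python3 -c "
from bench import workorder
print(workorder.hand_in())"
```

```text
the job is handed in; nothing more can be done
None
```

The job is handed in, with no verdict shown: all four gears are in the tub, the tub is wholly inside the bay with both leaves shut, both gauge blocks are in the box, and nothing else was moved.

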